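# Reset the tripped furnace controller with the reset punch

### The job

The tube furnace controller has tripped. Take the reset punch out of its stand, push the sunken reset button on the controller with the big round dial all the way down with the punch's tip, and hold it there for a moment; then put the punch back upright, fully home, in the stand hole it came from. Do not press the button of the other controller, and leave the T-handled key that stands beside the punch where it is.

Things in the scene. Friction and masses are not known exactly. Their poses are not given: they have to be found in the camera images.
- punch: Reset punch: turned steel tool, upright, tip down, in a hole of the stand. Origin at the tip's end, z up along the tool, y along the stand's long side at the start. Tip 8 mm in diameter from 0 to 40 mm, guard disc 40 mm in diameter from 40 to 46 mm, plain round handle 22 mm in diameter from 46 to 110 mm (grip here, e.g. at 80). Seated, the guard rests on the stand and the origin is 20 mm above the table. 80 to 170 g.
- stand: Fixed grey plastic block 70 x 150 (y) x 60 mm high, origin under its middle. Two holes in its top at y = -40 and +40 mm hold the punch and the T-handled key, either way round: 22 mm in diameter, 50 mm deep, chamfered 4 mm, so the tip has 7 mm play all round. On the table 75 to 95 mm from its middle stand a ring (14 mm high, -x side) and a jar (60 mm high, +x side).
- tkey: T-handled key, a bystander that must stay where it is: steel tool in the stand's other hole, 80 mm from the punch. 12 mm shank, 36 mm shoulder disc on the stand's top, and a 70 mm cross bar at the top, about across the stand's long side, upper edge 121 mm above the table. Origin at its lower end, z up.
- reset (a joint): Travel of the reset button in m: 0 = up, 0.006 = all the way down. It moves straight down and springs back by itself; it starts to move at 1.5 N and is fully down at 5 N.
- reset_top (a point): Centre of the reset button's top face (moves with it): black plunger 21 mm in diameter in a round well 24 mm wide, at rest 8 mm below the controller's flat top and 67 mm above the table; press anywhere on it. The controller is a fixed white box 130 (x) x 150 x 75 mm high; its black dial (48 mm in diameter, 18 mm tall) lies 74 mm from the button. Axes as the box, z up; box middle at y = +42 mm.
- pump_button (a joint): Travel in m (0 = up, 0.006 = down) of the same kind of sunken button on the other controller, a white box of the same size with five vent slots and two small toggle levers (21 mm tall) instead of a dial. It must not be pressed. The two controllers and the stand lie in any order in a row across the table.
Mind the look-alikes: they are no part of the job. Leave any orange look-alike of the punch alone. Leave any red look-alike of the part that bears reset alone.

How it is judged:
By the outcome, as a careful person would: the job done as asked, in the order asked, and still so for the second after the job is handed in, with the robot touching nothing.
It also fails if it takes over 53 s, if anything falls off the work surface, if the arm or the gripper's body presses on something with over 40 N, if the wrist force passes 120 N, or if a joint passes its speed limit or range.

### The arm

A 6-joint arm with a two-finger parallel gripper is mounted at the origin on the work surface. World frame = base frame: x ahead of the robot, y to its left, z up, the work surface at z = 0. Lengths are in m, angles in rad, forces in N, time in s.
With the tool pointing down it reaches from about 0.25 to 0.725 m from the base axis. Payload 9.7 kg.
Tool frame: the origin (TCP) lies on the front face of the gripper's body, between the roots of the fingers; the fingertips stand 73 mm ahead of it and the grasp point (between the pads) lies 54 mm ahead of it; z points along the fingers, y is the line along which they close (so a half turn about z gives the same grasp; the last joint's range is limited). The gripper opens to 85 mm and grips with 20 to 120 N. Pads are 22 mm wide; open, the fingers measure 114 mm over their backs; the gripper's body (76 mm by 85 mm) begins 54 mm behind the grasp point. The pads swing forward as they close: fully open they stand 13 mm farther back than shut.
Start: joints at [1.33, 0.087, 0.176, 1.66, 0, 1.571], TCP at [0.131, 0.534, 0.304] pointing down, gripper open.
Joint ranges: [-3.13, 3.13], [-0.85, 1.81], [-1.15, 1.24], [-2.2, 2.28], [-1.44, 1.52], [-3.14, 3.14]. Speed limits (rad/s): [2.22, 2.22, 2.57, 3.14, 3.14, 3.14].

### API

Orientations are given as a unit quaternion [w, x, y, z].
In Python, from workcell import move_to, movel, goto_joints, gripper_open, gripper_close, dwell, inverse_kinematics, read_camera, camera_model, PlanningError, sign_off, get_t, get_joint_pos, get_joint_vel, get_tau, get_ee_pos, get_orientation, get_contact_force, get_moment, get_gripper_width, get_gripper_force gives the robot as it stands. Calls block until the motion is done:
- move_to(position, orientation): joint-space move of the TCP to a pose.
- movel(position, rot=None, velocity=0.15, until_force=None): straight line of the TCP; rot=None keeps the orientation; velocity is the mean speed in m/s. With until_force (N) it stops when the force on the tool has changed by that much, and returns True; else False.
- goto_joints(angles): joint-space move.
- gripper_open() and gripper_close(): open the fingers fully, or close them until they stop; the grip force is fixed at half the most.
- dwell(seconds).
- inverse_kinematics(position, orientation): joint angles nearest the present ones, or None.
- read_camera(name): name is "scene" or "top" or "wrist"; returns (picture, depth): 480x640x3 uint8, blue, green, red; 480x640 float32, m along the optical axis (not along the pixel's ray), 0 where there is no reading.
- camera_model(name): a dict with "fx", "fy", "cx", "cy" (pixels), "extrinsics" (4x4, takes a point from camera to world coordinates); the wrist camera has in their place "mount" (4x4, takes a point from camera to tool coordinates, whose origin is the TCP and whose axes are the flange's). Camera axes: x right, y up, looking along -z (the intrinsics and any distortion apply to the point x, -y, -z); pixel columns grow to the right and rows downward; lengths in m; the calibration is good to about 2 mm. The wrist camera is an equidistant fisheye: a pixel r from the principal point sees the ray r / f radians off the axis. A picture is of the moment at which its call begins: read the wrist's pose just before it. camera_model takes no time and is no camera call.
A pose or a line that the arm cannot do raises PlanningError and nothing moves.
- sign_off(): hands the job in; it is judged then, once.
Readings, each from a call of its own:
- get_t(): time.
- get_joint_pos(): joint angles.
- get_joint_vel(): joint speeds.
- get_tau(): joint torques, N m.
- get_ee_pos(): TCP position.
- get_orientation(): TCP orientation.
- get_contact_force(): force on the tool from outside, world axes, zero at the start.
- get_moment(): the same for the moment, N m.
- get_gripper_width(): finger opening in m.
- get_gripper_force(): force on a finger pad.
Only numpy, scipy, OpenCV 4.12 (cv2) and the standard library are available. Lean on these libraries where they do the work, as an engineer would, in place of code of your own. Each camera call takes 0.05 s, during which the arm holds its last target. There are 200 camera calls.

## Working session

There is one attempt and no reset: what is moved stays moved. The work goes in short steps, each a Python script; the robot and the scene stay as the last script left them, time stands still between calls to the robot, and variables do not carry over. Pictures are saved under pics/ and viewed, at most 10 in all, crops included, and the job is handed in when it is done.

```bash
mkdir -p pics; ls
python3 - <<'E'
from workcell import *
import numpy as np, cv2
for n in("top","scene"):
    p,d=read_camera(n); np.savez(f"{n}0.npz",p=p,d=d); cv2.imwrite(f"pics/{n}0.png",p)
    m=camera_model(n); print({k:(np.round(v,4).tolist() if k!='fx' else v) if not isinstance(v,str) else v for k,v in m.items()})
print(camera_model("wrist")); print(get_orientation(),get_t())
E
```

```text
pics
{'fx': 614.6207408027996, 'fy': 614.6207, 'cx': 306.8567, 'cy': 233.3729, 'extrinsics': [[0.0213, 0.9844, -0.1749, 0.2093], [-0.9997, 0.0197, -0.0109, -0.0137], [-0.0073, 0.1751, 0.9845, 1.2751], [0.0, 0.0, 0.0, 1.0]]}
{'fx': 491.2772279261612, 'fy': 491.2772, 'cx': 322.2469, 'cy': 241.1978, 'extrinsics': [[-0.6809, -0.5194, 0.5163, 0.9488], [0.7324, -0.4808, 0.4822, 0.4881], [-0.0022, 0.7065, 0.7078, 0.7921], [0.0, 0.0, 0.0, 1.0]]}
{'fx': 371.64829954431775, 'fy': 371.64829954431775, 'cx': 318.7500479020025, 'cy': 235.19121662500626, 'mount': array([[ 2.67230317e-04,  9.59945421e-01,  2.80186931e-01,
         7.06749666e-02],
       [ 9.99999533e-01, -5.16621364e-04,  8.16234077e-04,
         1.64611453e-03],
       [ 9.28290720e-04,  2.80186582e-01, -9.59945112e-01,
        -7.04440138e-02],
       [ 0.00000000e+00,  0.00000000e+00,  0.00000000e+00,
         1.00000000e+00]])}
[-7.47154981e-05  1.20097304e-01  9.92761957e-01 -5.73423227e-04] 0.1
```

View pics/top0.png

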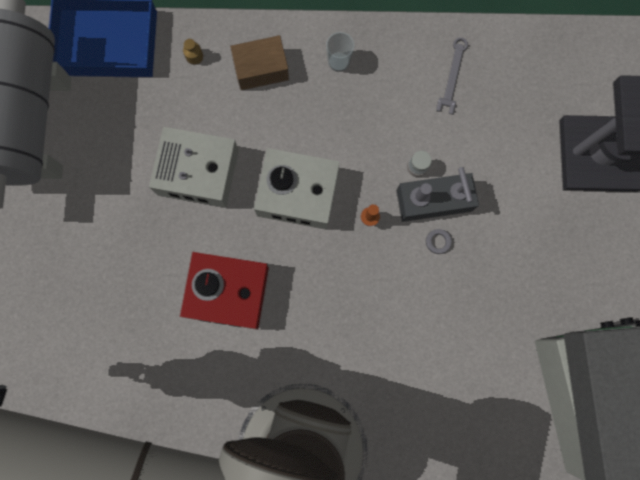

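View pics/scene0.png

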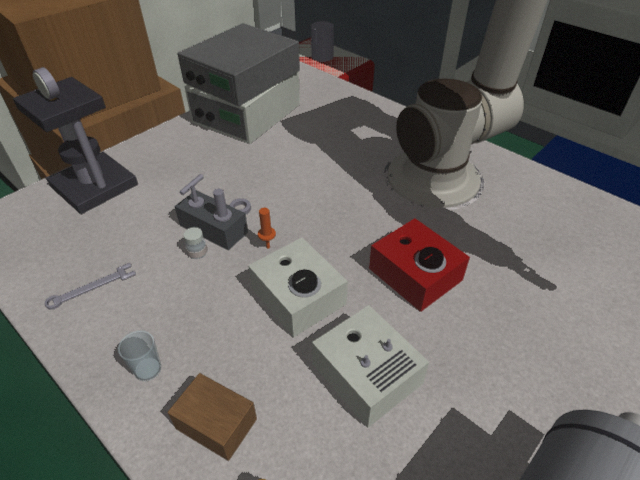

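The top view shows the punch handle at about (424,190) in the stand and the T-key at (463,188). The white dial controller's button is at (317,189), and the look-alikes are red at (244,293) and orange at (371,215). In the scene view the punch top is at about (219,192) and the button at (286,262). Next I measure these in both views.

```bash
cat > h.py <<'E'
import numpy as np, cv2
from workcell import camera_model
def cloud(n,tag="0"):
    f=np.load(f"{n}{tag}.npz"); p,d=f["p"],f["d"]; m=camera_model(n)
    v,u=np.mgrid[:480,:640]
    c=np.stack([(u-m["cx"])/m["fx"]*d,-(v-m["cy"])/m["fy"]*d,-d],-1)
    E=np.array(m["extrinsics"]); return p,d,c@E[:3,:3].T+E[:3,3]
E
python3 - <<'E'
from h import *
def rect(name,X,m):
    q=X[m][:,:2].astype(np.float32)*1000
    r=cv2.minAreaRect(q); print(name,len(q),np.round(r[0],1),np.round(r[1],1),round(r[2],1),'z',np.round(np.median(X[m][:,2])*1000,1))
def near(X,c,r): return np.hypot(X[...,0]-c[0],X[...,1]-c[1])<r
def circ(name,X,m):
    q=X[m]*1000; (c,r)=cv2.minEnclosingCircle(q[:,:2].astype(np.float32)); print(name,len(q),np.round(c,1),round(r,1),'mean',np.round(q.mean(0),1))
for n,pp,pb in(("top",(424,188),(317,189)),("scene",(219,192),(286,262))):
    p,d,X=cloud(n); z=X[...,2]; g=p.max(-1).astype(int)
    a=X[pp[1],pp[0]]; b=X[pb[1],pb[0]]; print(n,np.round(a*1000),np.round(b*1000))
    circ("handle top",X,near(X,a,.03)&(z>.115)&(z<.14))
    circ("guard",X,near(X,a,.035)&(z>.0615)&(z<.0695))
    m=near(X,a-[0,.04,0],.12)&(z>.052)&(z<.0615)
    rect("stand top",X,m)
    circ("keybar",X,near(X,a-[0,.075,0],.045)&(z>.1)&(z<.14))
    rect("boxtop",X,near(X,b+[0,.04,0],.105)&(z>.07)&(z<.08)&(X[...,1]<b[1]+.125))
    circ("dark button",X,near(X,b,.022)&(g<60)&(z>.055)&(z<.08))
    m=near(X,b,.016)&(z>.05)&(z<.0715); 
    if m.any(): circ("button depth",X,m)
    print("handle z",np.round(np.percentile(z[near(X,a,.02)],[50,90,99]),4))
E
```

```text
top [ 507. -225.  123.] [516. -19.  66.]
handle top 117 [ 504.4 -225.7] 11.8 mean [ 503.8 -225.6  127.7]
guard 207 [ 507.6 -224.9] 34.3 mean [ 501.8 -223.5   64.6]
stand top 1866 [ 541.1 -261.1] [131.8 151.8] 9.3 z 58.3
keybar 226 [ 517.7 -304.8] 34.6 mean [ 516.8 -304.5  117.9]
boxtop 3881 [521.1  23.4] [150.2 132.3] 80.1 z 74.0
dark button 72 [515.9 -17.8] 10.7 mean [515.3 -18.1  65.8]
button depth 116 [516.3 -18.4] 15.2 mean [515.9 -18.4  66. ]
handle z [0.083  0.1295 0.1326]
scene [ 506. -225.  129.] [511. -20.  66.]
handle top 106 [ 508.3 -226.4] 12.5 mean [ 509.1 -222.8  126.2]
guard 162 [ 504.1 -223.5] 34.7 mean [ 508.2 -219.7   64.8]
stand top 1189 [ 544.1 -260.1] [133.4 154. ] 9.8 z 59.5
keybar 155 [ 517.8 -302.6] 33.5 mean [ 519.4 -302.4  117. ]
boxtop 3491 [522.6  23.3] [152.4 133.1] 80.5 z 75.0
dark button 38 [514.  -21.8] 9.5 mean [513.8 -21.1  66.8]
button depth 82 [511.5 -22.7] 12.2 mean [512.5 -22.3  67.2]
handle z [0.0905 0.1293 0.1315]
```

Both views agree to about 3 mm. The punch is at (505.5, -225.5) mm and the key is 80 mm from it. The button is at (514.5, -19) mm, z 66–67, which matches the box geometry. I hover over the punch and refine with the wrist camera.

```bash
cat >> h.py <<'E'
from scipy.spatial.transform import Rotation as R
f=np.deg2rad(49.5); Q=[0,np.cos(f),np.sin(f),0]
def wrist(name):
    from workcell import read_camera,get_ee_pos,get_orientation
    m=camera_model("wrist"); t=np.array(get_ee_pos()); q=np.array(get_orientation())
    p,d=read_camera("wrist"); cv2.imwrite(f"pics/{name}.png",p)
    v,u=np.mgrid[:480,:640]; x=(u-m["cx"])/m["fx"]; y=(v-m["cy"])/m["fy"]; r=np.hypot(x,y)+1e-9
    s=np.tan(np.minimum(r,1.5))/r
    c=np.stack([x*s*d,-y*s*d,-d],-1); M=np.array(m["mount"]); c=c@M[:3,:3].T+M[:3,3]
    return p,d,c@R.from_quat(q[[1,2,3,0]]).as_matrix().T+t
E
python3 - <<'E'
from h import *
from workcell import *
move_to([.5055,-.2255,.30],Q); print(get_t(),get_ee_pos(),get_orientation(),get_joint_pos(),get_contact_force())
p,d,X=wrist("w1"); z=X[...,2]
near=lambda c,r:(np.hypot(X[...,0]-c[0],X[...,1]-c[1])<r)&(d>0)
for nm,m in(("top",near((.5055,-.2255),.025)&(z>.125)&(z<.138)),("guard",near((.5055,-.2255),.03)&(z>.063)&(z<.07)),("keybar",near((.5175,-.304),.045)&(z>.112)&(z<.13))):
    q=X[m]*1000
    if len(q): print(nm,len(q),np.round(q.mean(0),1),cv2.minEnclosingCircle(q[:,:2].astype(np.float32)),cv2.minAreaRect(q[:,:2].astype(np.float32)))
E
```

```text
3.075 [ 0.50576245 -0.22488283  0.30001162] [-4.17520923e-06  6.49025775e-01  7.60766416e-01  5.37370602e-05] [-4.18429088e-01  9.39150408e-02  1.75896099e-01  1.65275488e+00
  1.05422324e-04  9.94177221e-01] [-0.28261186 -0.72371089 -0.01462475]
top 821 [ 506.7 -225.2  130.3] ((506.6323547363281, -225.95970153808594), 11.279502868652344) ((506.5209045410156, -225.76092529296875), (21.711143493652344, 21.443647384643555), 52.61835861206055)
guard 857 [ 505.7 -219.9   66.4] ((506.6381530761719, -225.7118682861328), 20.118810653686523) ((506.4109191894531, -223.40109252929688), (39.73373031616211, 33.70094680786133), 8.8225679397583)
keybar 1328 [ 519.8 -302.7  119.6] ((520.3388671875, -304.29669189453125), 34.86534118652344) ((520.355224609375, -304.3582763671875), (69.66252899169922, 12.522640228271484), 14.853808403015137)
```

View pics/w1.png

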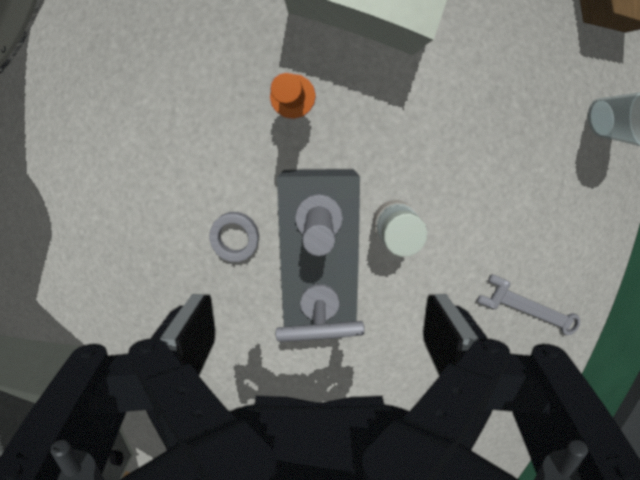

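The wrist view shows the punch upright at (319,238), clear of the key bar at (320,331), the ring at left and the jar at right. Its measured centre is (506.6, -225.8) mm, top z 130 mm, guard z 66 mm, which fits the given sizes. I grasp and lift it.

Run:
```python
from h import *
from workcell import *
P=[.5066,-.2258]
print(movel([*P,.154],Q,velocity=.12,until_force=8), get_ee_pos(), get_contact_force())
gripper_close(); print(get_gripper_width(),get_gripper_force(),get_ee_pos(),get_contact_force(),get_t())
movel([*P,.31],Q,velocity=.12); print(get_ee_pos(),get_contact_force(),get_gripper_width(),get_t())
move_to([.5145,-.019,.31],Q); dwell(.3)
t=get_ee_pos(); print(t,get_contact_force(),get_t())
p,d,X=wrist("w2"); z=X[...,2]
g=p.max(-1)
near=lambda c,r:(np.hypot(X[...,0]-c[0],X[...,1]-c[1])<r)&(d>0)
for nm,m in(("btn",near((.5145,-.019),.025)&(z>.055)&(z<.071)),("guardtop",near(t,.04)&(z>.155)&(z<.20))):
    q=X[m]*1000
    if len(q): print(nm,len(q),np.round(q.mean(0),1),np.percentile(q[:,2],[5,50,95]),cv2.minEnclosingCircle(q[:,:2].astype(np.float32)))
```

```text
False [ 0.50694357 -0.22593799  0.15483117] [-0.19788448 -0.49295938  0.73881638]
0.020076715877591758 58.54819715023041 [ 0.50667788 -0.22583313  0.15419401] [-0.34198365  0.17697161  1.64431081] 5.1083
[ 0.5064601  -0.2257334   0.30921971] [-0.30627795 -0.81487647 -1.47582691] 0.02001262331045573 6.5583
[ 0.51457893 -0.01997224  0.30985986] [ 1.27500241 -0.79725355 -1.80169936] 7.7
btn 565 [515.8 -19.   66.7] [61.07208231 67.33804926 68.971899  ] ((516.11181640625, -18.986921310424805), 12.033513069152832)
```

View pics/w2.png

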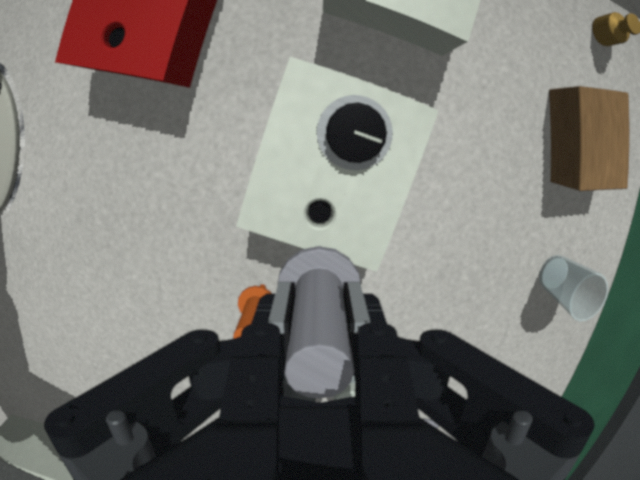

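The punch is held straight. The button well is at (320,211) beside the dial, centre (516, -19) mm, top z 67 mm. I press it with force monitoring.

Run:
```python
from h import *
from workcell import *
t=np.array(get_ee_pos())
p,d,X=wrist("w3"); z=X[...,2]
for lo,hi in((.218,.226),(.28,.292)):
    q=X[(np.hypot(X[...,0]-t[0],X[...,1]-t[1])<.03)&(z>lo)&(z<hi)&(d>0)&(p.min(-1)>90)]*1000
    print(len(q),np.round(q.mean(0),1) if len(q) else 0, cv2.minEnclosingCircle(q[:,:2].astype(np.float32)) if len(q) else 0)
B=[.516,-.019]
print(movel([*B,.212],Q,velocity=.1,until_force=10),get_ee_pos(),get_contact_force())
dwell(.2); f0=np.array(get_contact_force())
hit=movel([*B,.186],Q,velocity=.012,until_force=11)
print(hit,get_ee_pos(),np.array(get_contact_force())-f0,get_t())
for i in range(4): dwell(.3); print(get_ee_pos()[2],(np.array(get_contact_force())-f0).round(1))
```

```text
1926 [513.7  -8.  222.1] ((515.03173828125, -17.116273880004883), 19.427515029907227)
2989 [514.4 -16.8 285.6] ((511.578125, -9.118916511535645), 26.409809112548828)
False [ 0.51626904 -0.01901054  0.21276298] [ 0.14555419  0.58616924 -1.49050491]
True [ 0.51609057 -0.01904296  0.195054  ] [-1.30180415 -2.37163925  7.6769967 ] 10.5333
0.1950226860781534 [-1.3 -0.7  7.5]
0.19499480993785678 [-0.8 -1.3  7.8]
0.19499115389857827 [-2.1 -0.7  7.3]
0.1950233456848528 [-1.8 -0.1  8.4]
```

The TCP stopped at z 0.195, exactly the fully-down height, and has held about 7.5 N (5 N needed) for over 1.2 s. Now I return the punch.

Run:
```python
from h import *
from workcell import *
P=[.5066,-.2258]
movel([.516,-.019,.31],Q,velocity=.12)
move_to([*P,.31],Q); dwell(.2); print(get_ee_pos(),get_t())
h=movel([*P,.17],Q,velocity=.1,until_force=10); print(h,get_ee_pos(),get_contact_force())
if not h:
    dwell(.2); f0=np.array(get_contact_force())
    print(movel([*P,.150],Q,velocity=.012,until_force=6),get_ee_pos(),np.array(get_contact_force())-f0,get_t())
```

```text
[ 0.50692131 -0.2245672   0.3101189 ] 13.8917
False [ 0.50688178 -0.22592628  0.17071346] [ 0.1944282  -0.11220301 -1.73052006]
True [ 0.50656923 -0.22580442  0.15420204] [-0.60485561 -1.354567    7.88128508] 16.85
```

Contact came at TCP z 0.1542, the same height as at the grasp, so the punch is home. I release, retreat straight up and check.

Run:
```python
from h import *
from workcell import *
P=[.5066,-.2258]
gripper_open(); dwell(.3)
movel([*P,.30],Q,velocity=.12); dwell(.5)
p,d,X=wrist("w4"); z=X[...,2]
near=lambda c,r:(np.hypot(X[...,0]-c[0],X[...,1]-c[1])<r)&(d>0)
for nm,m in(("top",near(P,.025)&(z>.125)&(z<.138)),("guard",near(P,.03)&(z>.063)&(z<.07)),("keybar",near((.5175,-.304),.045)&(z>.112)&(z<.13))):
    q=X[m]*1000
    print(nm,len(q),np.round(q.mean(0),1),cv2.minEnclosingCircle(q[:,:2].astype(np.float32)))
print(get_t(),get_contact_force(),get_gripper_width())
```

```text
top 812 [ 507.4 -224.9  130.2] ((507.60479736328125, -226.0231170654297), 11.410103797912598)
guard 847 [ 506.4 -219.7   66.5] ((507.2991027832031, -225.64065551757812), 20.068269729614258)
keybar 1326 [ 519.9 -302.7  119.6] ((520.027587890625, -303.6995849609375), 34.9101676940918)
19.725 [-0.88637863 -0.04565974 -0.10277917] 0.08528629858629812
```

View pics/w4.png

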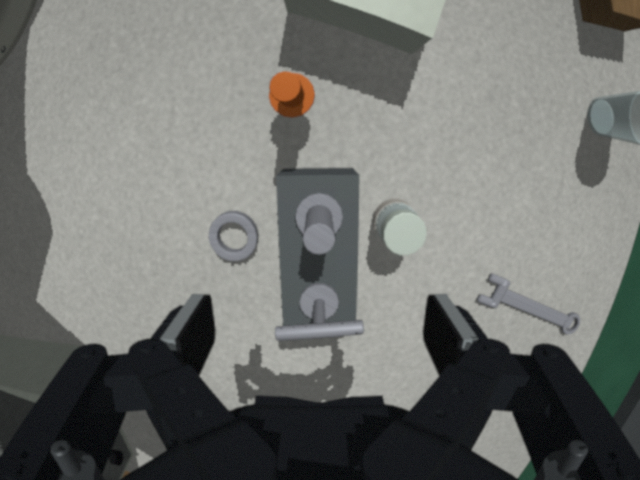

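The punch at (319,237) is upright and home, with top z 130 mm and guard z 66 mm as before. The key at (320,331) has not moved.

```bash
python3 -c "
from workcell import *
print(sign_off())"
```

```text
the job is handed in; nothing more can be done
None
```

The job is handed in at about 20 s: the reset button on the dial controller was pressed fully down and held for over 1.2 s (judged by tip height and about 7.5 N), and the punch is back upright and fully home in its hole, with the T-handled key where it was and the other controller not approached.

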